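# Release the pawl of the bottle lift

## Task

Pick up the steel release rod by its orange handle, put one of its ends under the red pawl lever of the bottle lift and lift the lever well up with it, so that the pawl comes out of the rack and the bottle platform sinks all the way down to its stops with the bottle upright on it. Leave the pawl lever up, and lay the rod down flat on the worktop again without dropping it.

Things in the scene. Friction and masses are not known exactly. Their poses are not given: they have to be found in the camera images.
- release_rod: Release rod lying loose: straight steel rod 260 mm long, 8 mm thick, with an orange, black-banded handle round its middle, 60 long x 18 wide x 22 mm high; both ends alike; about 60 g. Origin: centre of the handle's underside; x along the rod, z up; the rod's axis is 11 mm above the origin.
- pawl_lever (a point): Red pawl lever on the front of the bottle lift (fixed stand, post, toothed rack): level bar 70 x 34 x 6 mm, centre 100 mm up, open below to the 14 mm base. Point: its underside, mid-width, 50 mm from the pivot, 20 mm from the free end. x: level, across the lever, to the back (bring the rod in along +x; free for 60 mm behind, 30 mm either side); y: to the free end; z: up. 1.5 N upward lifts it.
- pawl (a joint): Angle of the pawl and its red lever, rad: 0 = lever level, pawl in the rack, load held; grows as the lever's free end goes up; the pawl is out of the rack from about 0.25; stop at 0.95. Its hinge is stiff: the lever stays where it is left.
- load_bottle: The load: clear bottle with blue cap, 68 mm across, 128 mm tall, 120 g, standing loose on the rimmed blue platform of the lift. Origin: centre of its underside, at height 0.116 m while the pawl holds, 0.036 m when the platform is down on its stops. Once the pawl is out the platform sinks by itself, damped, in about 2 s.
Mind the look-alikes: they are no part of the job. What is shaped like the load_bottle but purple or yellow is not meant.

How it is judged:
By the outcome, as a careful person would: the job done as asked, in the order asked, and still so for the second after the job is handed in, with the robot touching nothing.
It also fails if it takes over 48 s, if anything falls off the work surface, if the arm or the gripper's body presses on something with over 40 N, if the wrist force passes 120 N, or if a joint passes its speed limit or range.

## Robot

A 6-joint arm with a two-finger parallel gripper is mounted at the origin on a cart in front of the work surface, level with it; the furniture and walls round the work are solid. World frame = base frame: x ahead of the robot, y to its left, z up, the work surface at z = 0. Lengths are in m, angles in rad, forces in N, time in s.
With the tool pointing down it reaches from about 0.35 to 1 m from the base axis. Payload 7.1 kg.
Tool frame: the origin (TCP) lies midway between the tips of the shut fingers; the grasp point (between the pads) lies 19 mm behind it (grasp_offset is the distance from the TCP to the grasp point, in m); z points along the fingers, x is the direction in which the jaws open and shut, and the axes are right-handed (so a half turn about z gives the same grasp; the last joint's range is limited). The gripper opens to 85 mm and grips with 20 to 120 N. Pads are 22 mm wide; open, the fingers measure 114 mm over their backs; the gripper's body (76 mm by 85 mm) begins 54 mm behind the grasp point. The pads swing forward as they close: fully open they stand 13 mm farther back than shut.
Start: joints at [1.2, 0.423, 1.63, -0, 1.089, -0.019], TCP at [0.215, 0.587, 0.231] pointing down, gripper open.
Joint ranges: [-3, 3], [-0.9, 2.11], [0.09, 2.58], [-1.31, 4.45], [0.11, 2.69], [-2.54, 2.54]. Speed limits (rad/s): [2.39, 2.39, 3.01, 3.14, 3.14, 3.14].

## Interface

Orientations are given as a unit quaternion [w, x, y, z].
In Python, from cell import * gives the robot as it stands. The module is installed in compiled form; this text tells all that it offers.
- The arm moves only by the shell command python3 -m pendant 'ROWS' [OPENING] [FORCE]. ROWS is JSON, a list of rows, each a list of 4 numbers: the shift along the world's x, y, z in mm, then the turn about the world's z in rad. A call has 1 to 12 rows; each row shifts and turns the commanded pose from where the row before left it; what a row does not reach is not made up. A row lasts 1/10 s, in which the tool goes at most 50 mm and 8.59 degrees, less where a joint would pass 70% of its speed; a pose out of reach is approached as far as the arm can. A call is refused whole if a number of a shift passes 50 or a number of a turn 0.15, either way. A call with a gripper value outside its range is refused whole. OPENING is the closure, from 0 (fully open) to 1 (shut), set as the call begins (- or left out, the last holds). The fingers move at their own pace and stop on an object; FORCE is the grip in N (left out, the last holds). Time passes only in rows, so rows that do not move let the fingers close. It gives the time, the measured TCP pose, the force and the opening at its end, in the units of the state.
- observe(): the state, without advancing time (a new reading comes with each control period).
- read_camera(name): name is "scene" or "top" or "wrist"; returns (picture, depth): 480x640x3 uint8, blue, green, red; 480x640 float32, m along the optical axis (not along the pixel's ray), 0 where there is no reading.
- get_calibration(name): a dict with "vfov" (degrees; the focal length in pixels is half the picture's height over the tangent of half this angle, whatever the lens; pixels are square), "cx", "cy" (the principal point, pixels), "camera_from_world" (4x4, takes a point from world to camera coordinates). Camera axes: x right, y down, z forward; pixel columns grow to the right and rows downward; lengths in m; the calibration is good to about 2 mm. A picture is of the moment at which its call begins: read the wrist's pose just before it. get_calibration takes no time and is no camera call; for the wrist camera it gives the pose at the moment of the call.
- hand_in(): hands the job in, once; it reports no verdict.
The state is a dict: "t": time; "joint_positions": joint angles; "dq": joint speeds; "joint_torque": joint torques, N m; "tcp_pos": TCP position; "tool_rot": TCP orientation; "contact_force": force on the tool from outside, world axes, zero at the start; "moment": the same for the moment, N m; "grip_width": opening from 0.0 (shut) to 1.0 (fully open).
Only numpy, scipy, OpenCV 4.12 (cv2) and the standard library are available. Lean on these libraries where they do the work, as an engineer would, in place of code of your own. Each camera call takes 0.05 s, during which the arm holds its last target. There are 200 camera calls.

## Working session

There is one attempt and no reset: what is moved stays moved. The work goes in short steps, Python scripts to look and compute and a shell command to move; the robot and the scene stay as the last step left them, time stands still between calls to the robot, and variables do not carry over. Pictures are saved under pics/ and viewed, about 8 in all and at most 12, crops included, and the job is handed in when it is done.

```bash
mkdir -p pics; cat > h.py <<'E'
from cell import *
import numpy as np, cv2
def cam(n):
    c=get_calibration(n); f=240/np.tan(np.radians(c["vfov"])/2); return f,c["cx"],c["cy"],np.array(c["camera_from_world"])
def cloud(n,d,C=None):
    f,cx,cy,T=C or cam(n); v,u=np.mgrid[:480,:640]
    P=np.stack([(u-cx)/f*d,(v-cy)/f*d,d],-1); W=(P-T[:3,3])@T[:3,:3]
    W[d==0]=np.nan; return W
E
python3 - <<'E'
from h import *
s=observe();print(s["t"],s["tcp_pos"],s["tool_rot"],s["contact_force"])
for n in("scene","top"):
    p,d=read_camera(n);cv2.imwrite(f"pics/{n}0.png",p);np.savez(f"{n}0.npz",p=p,d=d);print(n,(d>0).mean(),cam(n))
E
```

```text
0.0 [0.21513648 0.58619155 0.23051661] [ 4.46832515e-04  8.19940414e-01  5.72448315e-01 -6.66207462e-04] [-0.67242304 -1.20186992  0.23692025]
scene 0.996064453125 (np.float64(555.2148729601502), 328.59130870061426, 235.32579294552352, array([[ 0.3010417 , -0.95347262,  0.01624375, -0.09707662],
       [-0.79737256, -0.26102572, -0.54411633,  0.53015128],
       [ 0.52304006,  0.15084938, -0.83885253,  1.02044112],
       [ 0.        ,  0.        ,  0.        ,  1.        ]]))
top 0.9960026041666666 (np.float64(455.4134636511971), 320.1903082477174, 239.11536928020533, array([[-0.02378461, -0.99928538, -0.02937708,  0.10305921],
       [-0.98487655,  0.02846588, -0.17090309,  0.56544474],
       [ 0.1716172 ,  0.02486793, -0.9848498 ,  0.99558069],
       [ 0.        ,  0.        ,  0.        ,  1.        ]]))
```

View pics/scene0.png

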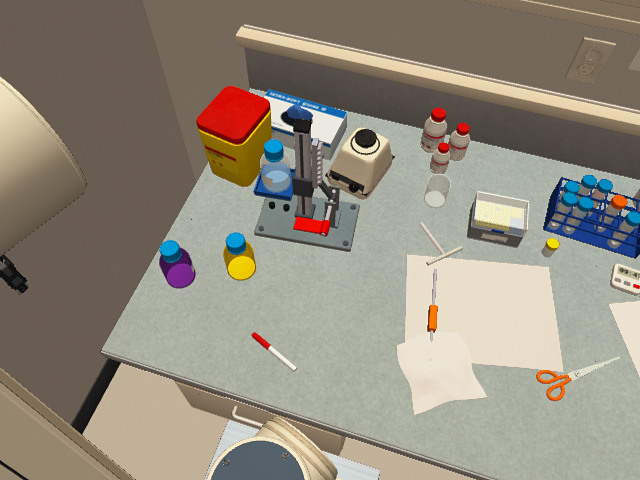

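View pics/top0.png

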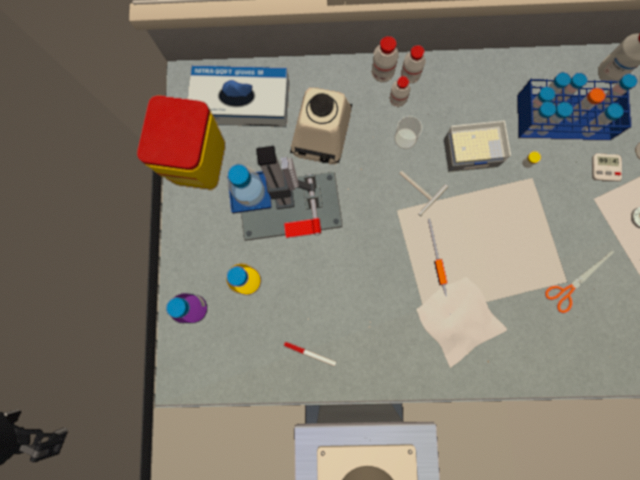

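```bash
python3 - <<'E'
from h import *
for n,boxr,boxo in(("top",(270,205,340,245),(420,255,460,290)),("scene",(285,200,345,245),(420,295,445,340))):
    z=np.load(n+"0.npz");p,d=z["p"],z["d"];W=cloud(n,d);h=cv2.cvtColor(p,cv2.COLOR_BGR2HSV)
    for nm,bx,m in(("red",boxr,((h[...,0]<5)|(h[...,0]>174))&(h[...,1]>170)&(h[...,2]>80)),("orange",boxo,(h[...,0]>5)&(h[...,0]<18)&(h[...,1]>180))):
        k=np.zeros_like(m);k[bx[1]:bx[3],bx[0]:bx[2]]=1;m=m&k
        w=W[m];print(n,nm,m.sum(),np.nanmean(w,0).round(4),np.nanpercentile(w,[2,98],axis=0).round(3).tolist())
        t=w[w[:,2]>np.nanpercentile(w[:,2],50)-0.006];r=cv2.minAreaRect((t[:,:2]*1000).astype(np.float32));print("  rect mm",r, cv2.boxPoints(r).round(0).tolist())
    # rod end pixels, dark on the paper
    if n=="scene":
        for q in [(435,271),(434,285),(433,305),(433,330),(432,340),(432,358)]: print(q,W[q[1],q[0]].round(3))
        for q in [(263,200),(355,210),(352,246),(257,235),(326,190),(330,205),(328,230),(275,180)]: print(q,W[q[1],q[0]].round(3))
    else:
        for q in [(430,222),(434,240),(446,293)]: print(q,W[q[1],q[0]].round(3))
    x0,y0,x1,y1=(225,135,365,255) if n=="top" else (235,90,375,255)
    c=[cv2.resize(p[y0:y1,x0:x1],None,fx=4,fy=4,interpolation=3)]
    a,b=(390,200) if n=="top" else (380,250)
    c.append(cv2.resize(p[b:b+120,a:a+100],None,fx=3,fy=3))
    H=max(i.shape[0] for i in c);im=np.hstack([cv2.copyMakeBorder(i,0,H-i.shape[0],0,0,0) for i in c]);s=min(800/im.shape[1],600/im.shape[0],1);cv2.imwrite(f"pics/{n}0c.png",cv2.resize(im,None,fx=s,fy=s))
E
```

```text
top red 494 [0.5854 0.1255 0.1041] [[0.569, 0.089, 0.1], [0.602, 0.163, 0.111]]
  rect mm ((585.6124877929688, 125.75849914550781), (31.700267791748047, 77.52384948730469), 5.820154666900635) [[566.0, 163.0], [574.0, 86.0], [605.0, 89.0], [597.0, 166.0]]
top orange 166 [ 0.489  -0.1875  0.0211] [[0.462, -0.197, 0.016], [0.516, -0.178, 0.025]]
  rect mm ((489.0787658691406, -188.011474609375), (55.083396911621094, 15.25770378112793), 8.599808692932129) [[461.0, -185.0], [463.0, -200.0], [517.0, -191.0], [515.0, -176.0]]
(430, 222) [ 0.607 -0.172  0.017]
(434, 240) [ 0.564 -0.179  0.015]
(446, 293) [ 0.439 -0.198  0.018]
scene red 454 [0.5846 0.1251 0.1007] [[0.566, 0.087, 0.034], [0.649, 0.164, 0.11]]
  rect mm ((584.1650390625, 125.81330871582031), (37.267391204833984, 80.3276138305664), 4.32801628112793) [[563.0, 164.0], [569.0, 84.0], [606.0, 87.0], [600.0, 167.0]]
scene orange 207 [ 0.4852 -0.1895  0.0201] [[0.458, -0.2, 0.011], [0.515, -0.179, 0.025]]
  rect mm ((487.54095458984375, -189.41104125976562), (61.91127014160156, 17.72047996520996), 7.828547954559326) [[456.0, -185.0], [458.0, -202.0], [519.0, -194.0], [517.0, -176.0]]
(435, 271) [ 0.608 -0.172  0.012]
(434, 285) [ 0.57  -0.177  0.013]
(433, 305) [ 0.515 -0.184  0.021]
(433, 330) [ 0.46  -0.197  0.011]
(432, 340) [ 0.436 -0.2    0.012]
(432, 358) [ 0.396 -0.208  0.014]
(263, 200) [ 0.686  0.291 -0.003]
(355, 210) [0.718 0.055 0.013]
(352, 246) [ 0.622  0.035 -0.002]
(257, 235) [0.576 0.264 0.005]
(326, 190) [0.668 0.118 0.131]
(330, 205) [0.649 0.101 0.104]
(328, 230) [0.583 0.085 0.101]
(275, 180) [0.634 0.228 0.165]
```

View pics/scene0c.png

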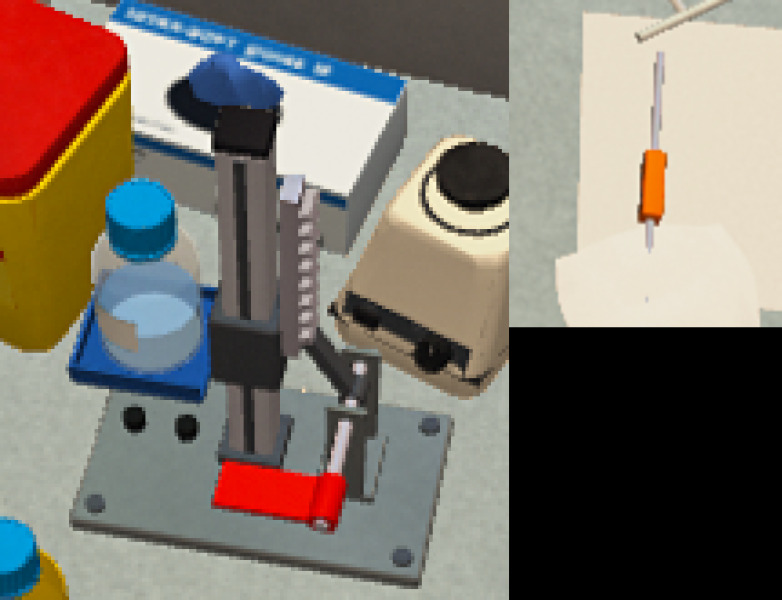

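The scene crop shows the lever's pivot axle on the right side, with the free end to the left (+y). The rod lies on the paper with its handle at about (0.488, -0.189) and a yaw of about 0.155 rad. The lever point is near (0.583, 0.145, 0.097), with a yaw of about 0.09. Next I move above the handle.

```bash
python3 -m pendant '[[13,-39,0,0.025],[14,-39,0,0.025],[13,-39,0,0.025],[14,-39,0,0.025],[13,-39,0,0.025],[14,-39,0,0.025],[13,-39,0,0.025],[14,-39,0,0.025],[13,-39,0,0.025],[14,-39,0,0.025]]' 0
python3 -m pendant '[[13,-39,0,0.025],[14,-39,0,0.025],[13,-39,0,0.025],[14,-39,0,0.025],[13,-39,0,0.025],[14,-39,0,0.025],[13,-39,0,0.025],[14,-39,0,0.025],[13,-39,0,0.025],[14,-34,0,0.025],[0,0,0,0],[0,0,0,0]]'
python3 - <<'E'
from h import *
s=observe();C=cam("wrist");p,d=read_camera("wrist");cv2.imwrite("pics/w1.png",p);W=cloud("wrist",d,C)
w,x,y,z=s["tool_rot"];print(s["t"],s["tcp_pos"],"jaw",np.arctan2(2*(x*y+w*z),1-2*(y*y+z*z)),s["joint_positions"],s["contact_force"])
h=cv2.cvtColor(p,cv2.COLOR_BGR2HSV);m=((h[...,0]>5)&(h[...,0]<18)&(h[...,1]>180)).astype(np.uint8)
cs,_=cv2.findContours(cv2.morphologyEx(m,cv2.MORPH_CLOSE,np.ones((25,25))),0,2)
for c in cs:
    if cv2.contourArea(c)<800: continue
    k=np.zeros_like(m);cv2.drawContours(k,[c],-1,1,-1);t=W[k>0];t=t[t[:,2]>0.017];
    if len(t)>9: print(cv2.boundingRect(c),cv2.minAreaRect((t[:,:2]*1000).astype(np.float32)),np.median(t[:,2]))
E
```

```text
t: 1.1
tcp_pos: [0.3503, 0.1951, 0.2313]
tool_rot: [0.0, 0.742, 0.671, -0.0]
contact_force: [1.2, 0.4, 0.0]
grip_width: 0.996
t: 2.3
tcp_pos: [0.4849, -0.1887, 0.2307]
tool_rot: [-0.001, 0.654, 0.757, -0.0]
contact_force: [0.3, 0.1, -0.6]
grip_width: 1.0
2.3 [ 0.4848682  -0.18867375  0.23072461] jaw 1.7170436102136035 [-3.94091471e-01  2.71247412e-01  1.85942141e+00  2.48607836e-04
  1.01237115e+00 -2.11126748e+00] [ 0.28744358  0.06178856 -0.61980534]
```

View pics/w1.png

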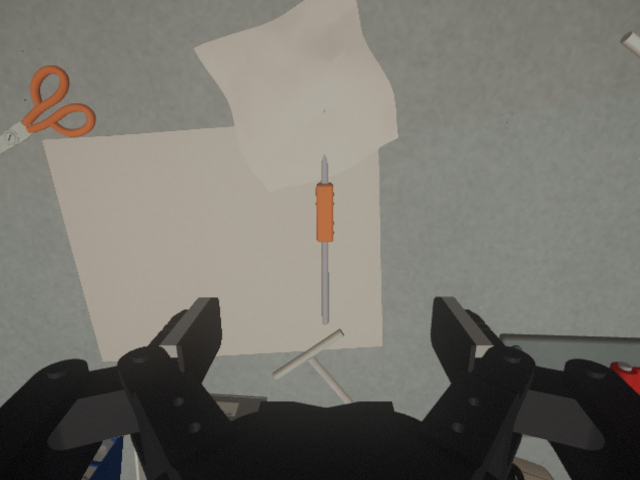

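The rod handle is at (325,212) and is aligned with the jaws. The rear rod end goes into or under the tissue and its tip shows at (323,111). I'll refine the handle position.

```bash
python3 - <<'E'
from h import *
s=observe();C=cam("wrist");p,d=read_camera("wrist");W=cloud("wrist",d,C)
h=cv2.cvtColor(p,cv2.COLOR_BGR2HSV);m=((h[...,0]>3)&(h[...,0]<20)&(h[...,1]>130)).astype(np.uint8);m[:,:290]=0;m[:,360:]=0;m[:165]=0;m[260:]=0
t=W[m>0];print(m.sum(),np.nanmedian(t[:,2]));t=t[t[:,2]>0.015]
print(cv2.minAreaRect((t[:,:2]*1000).astype(np.float32)),s["tcp_pos"])
for q in [(325,320),(325,280),(324,165),(323,111),(340,111),(300,111),(323,140)]:print(q,W[q[1],q[0]].round(4))
E
```

```text
912 0.02128260236155359
((488.2474670410156, -190.26937866210938), (58.21352767944336, 16.01333236694336), 8.686226844787598) [ 0.48456166 -0.18788642  0.23074583]
(325, 320) [ 0.6098 -0.1703  0.0139]
(325, 280) [ 0.5616 -0.1775  0.015 ]
(324, 165) [ 0.4408 -0.1964  0.0134]
(323, 111) [ 0.3909 -0.2047  0.0149]
(340, 111) [ 0.3887 -0.1887  0.0166]
(300, 111) [ 0.3941 -0.2264  0.0143]
(323, 140) [ 0.4172 -0.2008  0.0165]
```

```bash
python3 -m pendant '[[3.5,-1.5,-30,0.005],[0,0,-40,0],[0,0,-40,0],[0,0,-40,0],[0,0,-30,0],[0,0,-20,0],[0,0,-13,0],[0,0,-8,0],[0,0,-5,0],[0,0,0,0]]' 0
python3 -m pendant '[[0,0,0,0],[0,0,0,0],[0,0,0,0],[0,0,0,0],[0,0,0,0],[0,0,0,0],[0,0,0,0],[0,0,0,0],[0,0,0,0],[0,0,0,0]]' 1 80
```

```text
t: 3.4
tcp_pos: [0.489, -0.1896, 0.0055]
tool_rot: [0.0, 0.651, 0.759, 0.0]
contact_force: [-0.8, 0.3, -0.3]
grip_width: 0.998
t: 4.4
tcp_pos: [0.4891, -0.1899, 0.0059]
tool_rot: [0.0, 0.651, 0.759, 0.0]
contact_force: [-0.3, -0.1, 5.5]
grip_width: 0.187
```

```bash
python3 -m pendant '[[0,0,3,0],[0,0,6,0],[0,0,10,0],[0,0,15,0],[0,0,16,0],[-10,0,5,0],[-15,10,0,-0.01],[-15,20,0,-0.01],[-15,25,0,-0.01],[-15,25,0,-0.01],[-9,25,0,-0.01],[0,25,0,-0.01]]'
python3 -m pendant '[[0,30,0,0],[0,30,0,0],[0,30,0,0],[0,30,0,0],[0,25,0,0],[0,20,0,0],[0,13,0,0],[0,10,0,0],[0,0,0,0],[0,0,0,0]]'
python3 - <<'E'
from h import *
s=observe();print(s["tcp_pos"])
for n in("scene","top"):
    p,d=read_camera(n);np.savez(n+"1.npz",p=p,d=d)
    if n=="scene":cv2.imwrite("pics/s2.png",cv2.resize(p[100:300,200:440],None,fx=3.3,fy=3))
    else:cv2.imwrite("pics/t2.png",cv2.resize(p[130:360,210:420],None,fx=2.6,fy=2.6))
E
```

```text
t: 5.6
tcp_pos: [0.4072, -0.0589, 0.0605]
tool_rot: [-0.001, 0.674, 0.739, -0.001]
contact_force: [0.9, -0.9, -0.3]
grip_width: 0.191
t: 6.6
tcp_pos: [0.4097, 0.1278, 0.0603]
tool_rot: [-0.0, 0.673, 0.739, -0.0]
contact_force: [-0.3, 0.5, -1.1]
grip_width: 0.191
[0.40965112 0.12780405 0.06034522]
```

View pics/s2.png

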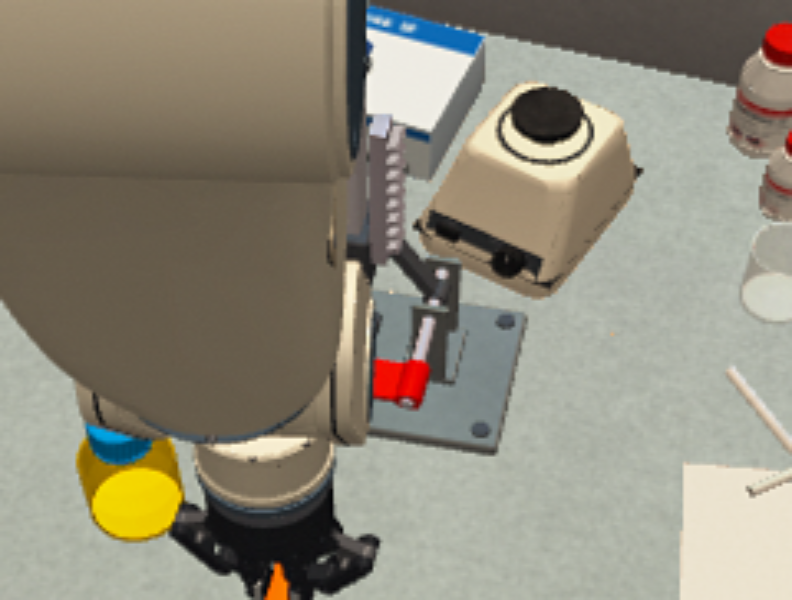

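View pics/t2.png

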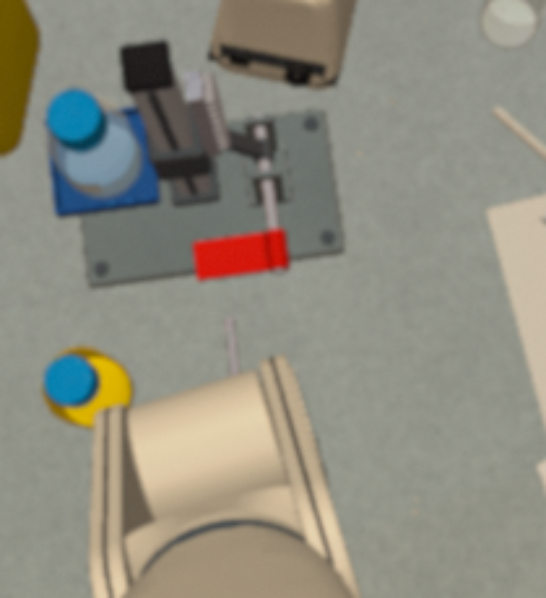

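The scene view shows a gripper knuckle close to the yellow bottle. The top view shows the rod tip at crop (232,320), pointing at the lever's left part. I'll compute the clearances.

```bash
python3 - <<'E'
from h import *
z=np.load("top0.npz");W=cloud("top",z["d"]);h=cv2.cvtColor(z["p"],cv2.COLOR_BGR2HSV)
for nm,lo,hi in(("yellow",20,35),("cap",95,110)):
    m=(h[...,0]>lo)&(h[...,0]<hi)&(h[...,1]>150);k=np.zeros_like(m);k[258:300,222:266]=1;t=W[m&k];print(nm,np.nanpercentile(t,[3,50,97],axis=0).round(3).tolist())
z=np.load("top1.npz");W=cloud("top",z["d"]);p=z["p"]
# rod pixels: high above table in a box near tip
S=W[246:275,285:315].reshape(-1,3);t=S[(S[:,2]>0.04)&(S[:,2]<0.09)];t=t[np.argsort(t[:,0])]
print(len(t),t[::max(1,len(t)//15)].round(4).tolist())
x=t[t[:,0]<0.56]
if len(x)>5: print("yaw",np.polyfit(x[:,0],x[:,1],1),"pitch",np.polyfit(x[:,0],x[:,2],1))
# lever & gripper body from scene
h=cv2.cvtColor(p,cv2.COLOR_BGR2HSV);m=((h[...,0]<5)|(h[...,0]>174))&(h[...,1]>170);m[:215]=0;m[245:]=0;m[:,:275]=0;m[:,335:]=0
t=W[m];t=t[t[:,2]>.09];r=cv2.minAreaRect((t[:,:2]*1000).astype(np.float32));print(r,cv2.boxPoints(r).round(0).tolist())
z=np.load("scene1.npz");W=cloud("scene",z["d"]);p=z["p"];g=W[255:300,240:330];dk=(p[255:300,240:330].max(-1)<60)&(g[...,2]>.03)&(g[...,0]<.47);t=g[dk]
print("gripper",np.nanpercentile(t,[1,99],axis=0).round(3).tolist())
for a in(.05,.08,.1,.12,.14):
    u=t[abs(t[:,2]-a)<.012]; len(u)>3 and print(a,np.nanpercentile(u,[2,98],axis=0).round(3).tolist())
E
```

```text
yellow [[0.45, 0.232, 0.03], [0.469, 0.245, 0.084], [0.509, 0.282, 0.098]]
cap [[0.464, 0.247, 0.124], [0.481, 0.264, 0.127], [0.498, 0.282, 0.13]]
78 [[0.4869, 0.1343, 0.0718], [0.4914, 0.1343, 0.0705], [0.4938, 0.1322, 0.0686], [0.4984, 0.1344, 0.068], [0.5006, 0.1387, 0.0699], [0.5031, 0.1323, 0.0653], [0.5069, 0.134, 0.0724], [0.5097, 0.1364, 0.0683], [0.5141, 0.1341, 0.0681], [0.5161, 0.1362, 0.0707], [0.5205, 0.1338, 0.0713], [0.523, 0.1405, 0.0708], [0.5258, 0.1342, 0.065], [0.528, 0.1407, 0.0675], [0.5321, 0.1404, 0.0703], [0.5371, 0.1384, 0.0669]]
yaw [0.08585074 0.09236547] pitch [-0.01517052  0.07644704]
((585.1572875976562, 125.70687866210938), (32.03915786743164, 77.7452392578125), 6.310744285583496) [[565.0, 163.0], [574.0, 85.0], [605.0, 89.0], [597.0, 166.0]]
gripper [[0.37, 0.067, 0.082], [0.421, 0.186, 0.254]]
0.08 [[0.397, 0.106, 0.073], [0.415, 0.146, 0.09]]
0.1 [[0.394, 0.092, 0.09], [0.416, 0.16, 0.112]]
0.12 [[0.391, 0.082, 0.109], [0.419, 0.17, 0.131]]
0.14 [[0.39, 0.067, 0.128], [0.412, 0.181, 0.152]]
```

```bash
python3 -m pendant '[[10,1,0,0],[15,1.5,0,0],[15,1.5,0,0],[15,1.5,0,0],[15,1.5,0,0],[10,1,0,0],[0,0,0,0],[0,0,0,0]]'
python3 -m pendant '[[0,0,6,0],[0,0,6,0],[0,0,6,0],[0,0,4,0],[0,0,3,0],[0,0,3,0],[0,0,3,0],[0,0,0,0],[0,0,0,0]]'
python3 - <<'E'
from h import *
for n in("scene","top"):
    p,d=read_camera(n);np.savez(n+"2.npz",p=p,d=d)
cv2.imwrite("pics/t3.png",cv2.resize(p[130:360,210:420],None,fx=2.6,fy=2.6))
W=cloud("top",d);h=cv2.cvtColor(p,cv2.COLOR_BGR2HSV);m=((h[...,0]<5)|(h[...,0]>174))&(h[...,1]>170);m[:195]=0;m[255:]=0;m[:,:255]=0;m[:,345:]=0
t=W[m];print(np.nanpercentile(t,[2,98],axis=0).round(3),np.polyfit(t[:,1],t[:,2],1));print(observe()["contact_force"],observe()["moment"])
E
```

```text
t: 7.5
tcp_pos: [0.4894, 0.1359, 0.0601]
tool_rot: [-0.0, 0.674, 0.739, -0.0]
contact_force: [-1.1, -1.0, -0.9]
grip_width: 0.192
t: 8.4
tcp_pos: [0.4898, 0.1362, 0.0913]
tool_rot: [-0.0, 0.673, 0.739, -0.0]
contact_force: [-0.1, 0.8, -0.2]
grip_width: 0.187
[[0.594 0.088 0.104]
 [0.603 0.092 0.11 ]] [0.84613273 0.03138387]
[-0.70805697 -0.50076575 -0.96685193] [-0.00038047  0.07905164  0.00328165]
```

View pics/t3.png

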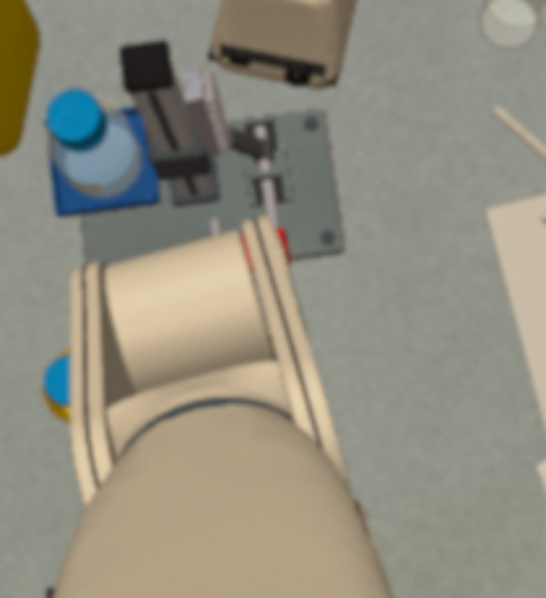

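```bash
python3 -m pendant '[[0,0,3,0],[0,0,3,0],[0,-0.5,3,0],[0,-0.5,3,0],[0,-1,3,0],[0,-1,3,0],[0,-1,3,0],[0,-1,3,0],[0,-1.5,3,0],[0,-1.5,3,0],[0,-1,3,0],[0,-1,3,0]]'
python3 -m pendant '[[0,0,0,0],[0,0,0,0],[0,0,0,0],[0,0,0,0],[0,0,0,0],[0,0,0,0],[0,0,0,0],[0,0,0,0],[0,0,0,0],[0,0,0,0],[0,0,0,0],[0,0,0,0]]'
python3 - <<'E'
from h import *
p,d=read_camera("top");W=cloud("top",d);h=cv2.cvtColor(p,cv2.COLOR_BGR2HSV);print(observe()["moment"],observe()["tool_rot"])
m=((h[...,0]<5)|(h[...,0]>174))&(h[...,1]>170);m[:195]=0;m[255:]=0;m[:,:255]=0;m[:,345:]=0
t=W[m];len(t) and print("red",len(t),np.nanpercentile(t,[2,98],axis=0).round(3))
m=(h[...,0]>95)&(h[...,0]<110)&(h[...,1]>150);m[:160]=0;m[230:]=0;m[:,:215]=0;m[:,275:]=0;t=W[m];print("cap",np.nanpercentile(t,[2,50,98],axis=0).round(3))
z=np.load("top0.npz");W=cloud("top",z["d"]);h=cv2.cvtColor(z["p"],cv2.COLOR_BGR2HSV);m=(h[...,0]>95)&(h[...,0]<110)&(h[...,1]>150);m[:160]=0;m[230:]=0;m[:,:215]=0;m[:,275:]=0;t=W[m];print("cap0",np.nanpercentile(t,[2,50,98],axis=0).round(3))
E
```

```text
t: 9.7
tcp_pos: [0.4898, 0.1261, 0.1276]
tool_rot: [-0.0, 0.673, 0.739, -0.0]
contact_force: [-0.3, 0.9, -1.6]
grip_width: 0.189
t: 10.9
tcp_pos: [0.4898, 0.1262, 0.1273]
tool_rot: [-0.0, 0.673, 0.739, -0.0]
contact_force: [-0.1, -0.4, -0.5]
grip_width: 0.195
[-0.02165058  0.03056198 -0.01697531] [-6.03047829e-07  6.73405215e-01  7.39273573e-01  4.73304006e-06]
cap [[0.624 0.198 0.033]
 [0.654 0.234 0.149]
 [0.702 0.277 0.166]]
cap0 [[0.624 0.198 0.113]
 [0.654 0.235 0.227]
 [0.702 0.277 0.246]]
```

The bottle cap fell by 80 mm, so the platform is down. Next I lower the rod slightly, back out and look.

```bash
python3 -m pendant '[[0,0,-3,0],[0,0,-6,0],[0,0,-6,0],[-10,-1,0,0],[-15,-1.5,0,0],[-15,-1.5,0,0],[-15,-1.5,0,0],[-15,-1.5,0,0],[-12,-1,0,0],[0,0,0,0]]'
python3 -m pendant '[[0,-15,0,0],[0,-30,0,0],[0,-35,0,0],[0,-35,0,0],[0,-35,0,0],[0,-35,0,0],[0,-35,0,0],[0,-30,0,0],[0,-25,0,0],[0,-15,0,0],[0,0,0,0]]'
python3 - <<'E'
from h import *
p,d=read_camera("scene");q,e=read_camera("top");np.savez("top4.npz",p=q,d=e)
a=cv2.resize(p[90:260,235:375],None,fx=2.8,fy=2.8);b=cv2.resize(q[130:410,210:470],None,fx=1.56,fy=1.7);cv2.imwrite("pics/c4.png",np.hstack([a,b[:476]]))
W=cloud("top",e);h=cv2.cvtColor(q,cv2.COLOR_BGR2HSV);m=((h[...,0]<5)|(h[...,0]>174))&(h[...,1]>170);m[:195]=0;m[255:]=0;m[:,:255]=0;m[:,345:]=0
t=W[m];print("red",len(t),np.nanpercentile(t,[2,98],axis=0).round(3));t=t[t[:,1]>.10];print("angle",np.arctan(np.polyfit(t[:,1],t[:,2],1)[0]))
E
```

```text
t: 11.95
tcp_pos: [0.4056, 0.1178, 0.1121]
tool_rot: [-0.001, 0.673, 0.739, -0.001]
contact_force: [0.3, 0.3, -0.7]
grip_width: 0.186
t: 13.05
tcp_pos: [0.4087, -0.1737, 0.1125]
tool_rot: [0.001, 0.674, 0.738, 0.0]
contact_force: [0.4, 0.1, -1.7]
grip_width: 0.185
red 375 [[0.571 0.089 0.107]
 [0.602 0.141 0.153]]
angle 0.8163836092587644
```

View pics/c4.png

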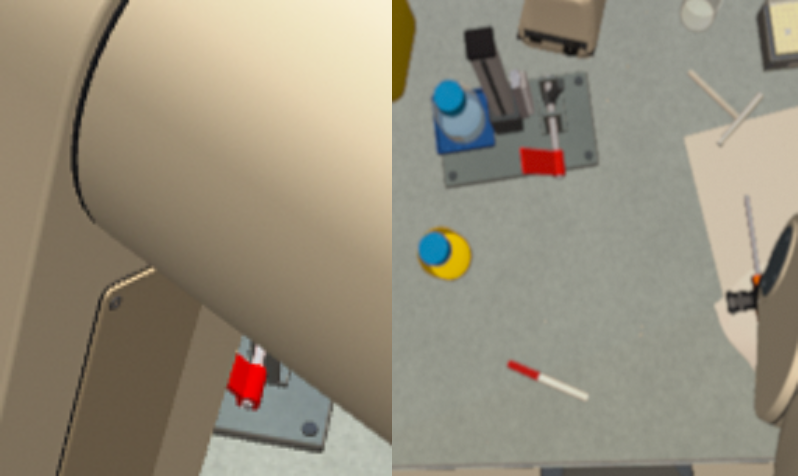

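The lever stays up at about 0.82 rad, and the bottle stands upright on the lowered platform. I'll lay the rod on the bare worktop between the lift and the paper.

```bash
python3 -m pendant '[[5,15,0,0],[8,25,0,0],[8,30,0,0],[8,30,-10,0],[8,25,-20,0],[5,15,-20,0],[0,4,-18,0],[0,0,-10,0],[0,0,-6,0],[0,0,0,0],[0,0,0,0]]'
python3 - <<'E'
from h import *
s=observe();p,d=read_camera("top");W=cloud("top",d);S=W[200:300,355:400].reshape(-1,3)
t=S[(S[:,2]>0.018)&(S[:,2]<0.07)&(S[:,0]>s["tcp_pos"][0]+.045)&(abs(S[:,1]-s["tcp_pos"][1])<.03)];print(s["tcp_pos"],len(t),"pitch",np.polyfit(t[:,0],t[:,2],1),"z at centre",np.polyval(np.polyfit(t[:,0],t[:,2],1),s["tcp_pos"][0]),np.polyfit(t[:,0],t[:,1],1)[0])
E
```

```text
t: 14.25
tcp_pos: [0.4501, -0.0281, 0.0287]
tool_rot: [0.0, 0.674, 0.739, 0.0]
contact_force: [-0.5, -0.5, -0.3]
grip_width: 0.191
[ 0.45007335 -0.02805369  0.02873004] 59 pitch [-0.03450423  0.05645691] z at centre 0.04092747469976253 0.09198922864974889
```

```bash
python3 -m pendant '[[0,0,-6,0],[0,0,-5,0],[0,0,-4,0],[0,0,-3,0],[0,0,-2,0],[0,0,-1.5,0],[0,0,0,0],[0,0,0,0]]'
python3 -m pendant '[[0,0,-0.7,0],[0,0,-0.5,0],[0,0,0,0],[0,0,0,0]]'
```

```text
t: 15.1
tcp_pos: [0.4499, -0.0278, 0.0068]
tool_rot: [0.0, 0.673, 0.739, 0.0]
contact_force: [-0.1, 0.2, 0.0]
grip_width: 0.187
t: 15.5
tcp_pos: [0.45, -0.0278, 0.0059]
tool_rot: [0.0, 0.673, 0.739, 0.0]
contact_force: [-1.2, 0.8, 5.6]
grip_width: 0.191
```

```bash
python3 -m pendant '[[0,0,0,0],[0,0,0,0],[0,0,0,0],[0,0,0,0],[0,0,0,0],[0,0,0,0],[0,0,0,0],[0,0,0,0]]' 0
python3 -m pendant '[[0,0,5,0],[0,0,10,0],[0,0,20,0],[0,0,30,0],[0,0,40,0],[0,0,40,0],[0,0,40,0],[-10,-40,0,0],[-10,-40,0,0],[-10,-40,0,0],[-10,-40,0,0],[0,-40,0,0]]'
python3 -m pendant '[[0,-40,0,0],[0,-40,0,0],[0,-20,0,0],[0,0,0,0],[0,0,0,0]]'
python3 - <<'E'
from h import *
p,d=read_camera("scene");q,e=read_camera("top")
a=cv2.resize(p[90:340,225:435],None,fx=1.9,fy=1.9);b=cv2.resize(q[130:380,210:420],None,fx=1.9,fy=1.9);cv2.imwrite("pics/c5.png",np.hstack([a,b]))
W=cloud("top",e);h=cv2.cvtColor(q,cv2.COLOR_BGR2HSV);m=((h[...,0]<5)|(h[...,0]>174))&(h[...,1]>170);m[:195]=0;m[255:]=0;m[:,:255]=0;m[:,345:]=0
t=W[m];t=t[t[:,1]>.10];print("angle",np.arctan(np.polyfit(t[:,1],t[:,2],1)[0]))
m=(h[...,0]>3)&(h[...,0]<20)&(h[...,1]>150);m[:,:330]=0;m[:,410:]=0;m[:230]=0;m[340:]=0;t=W[m];print("handle",len(t),np.nanmedian(t,0).round(4))
m=(h[...,0]>95)&(h[...,0]<110)&(h[...,1]>150);m[:160]=0;m[230:]=0;m[:,:215]=0;m[:,275:]=0;t=W[m];print("cap",np.nanpercentile(t,[2,50,98],axis=0).round(3))
print(observe()["t"],observe()["contact_force"])
E
```

```text
t: 16.3
tcp_pos: [0.4498, -0.0278, 0.0056]
tool_rot: [-0.0, 0.673, 0.739, -0.0]
contact_force: [0.1, -0.3, 0.2]
grip_width: 1.004
t: 17.5
tcp_pos: [0.4082, -0.2289, 0.1915]
tool_rot: [-0.0, 0.673, 0.739, -0.0]
contact_force: [0.9, 0.4, 0.5]
grip_width: 1.0
t: 18.0
tcp_pos: [0.4093, -0.3269, 0.1906]
tool_rot: [-0.001, 0.674, 0.739, 0.0]
contact_force: [-0.9, 0.1, -0.3]
grip_width: 0.997
angle 0.8179838635260561
handle 181 [ 0.4504 -0.0272  0.0216]
cap [[0.624 0.198 0.033]
 [0.654 0.235 0.148]
 [0.703 0.277 0.166]]
18.1 [ 0.38098044 -0.00454248 -0.95524907]
```

View pics/c5.png

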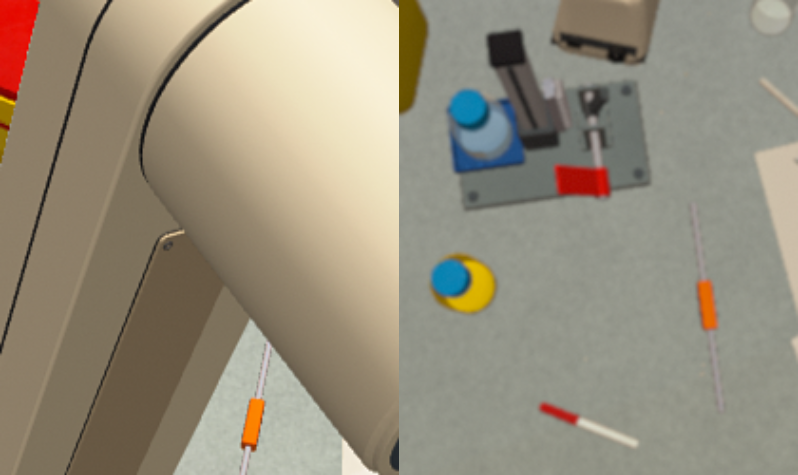

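The rod lies flat on the worktop (handle at crop (707,305)), the lever is up, and the bottle stands upright on the lowered platform. I'm handing in.

```bash
python3 -c "
from cell import *
print(hand_in())"
```

```text
the job is handed in; nothing more can be done
None
```

I picked up the release rod by its orange handle, raised the pawl lever with one end, and let the platform sink. I then backed the rod out, laid it on the bare worktop, moved the arm clear and handed in at about 18 s.

My last checks were made from the top camera just before handing in, and none failed or disagreed:
- **Lever:** it stays up at about 0.82 rad.
- **Bottle:** it stands upright on the platform. The cap is 80 mm lower than at the start, which matches the platform being down on its stops.
- **Rod:** it lies flat, with the top of the handle at a height of 22 mm. It was touching the worktop before I opened the gripper, so it was not dropped.
- **Robot:** the arm touches nothing and contact forces were only noise. The highest force I read was about 6 N, with the fingers at the worktop.

The arm blocked the scene camera's view of the lift at the end, so the lever and bottle were confirmed from the top camera only.

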